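# Change the dish on the colony counter and register the ringed colony with the marker

## Robot

A 7-joint arm with a two-finger parallel gripper is mounted at the origin on a cart in front of the work surface, level with it; the furniture and walls round the work are solid. World frame = base frame: x ahead of the robot, y to its left, z up, the work surface at z = 0. Lengths are in m, angles in rad, forces in N, time in s.
With the tool pointing down it reaches from about 0.4 to 0.875 m from the base axis. Payload 6.5 kg.
Tool frame: the origin (TCP) lies between the finger pads; the fingertips stand 22 mm ahead of it and the grasp point (between the pads) lies 3 mm ahead of it; z points along the fingers, y is the line along which they close (so a half turn about z gives the same grasp; the last joint's range is limited). The gripper opens to 85 mm and grips with 20 to 120 N. Pads are 22 mm wide; open, the fingers measure 114 mm over their backs; the gripper's body (76 mm by 85 mm) begins 54 mm behind the grasp point. The pads swing forward as they close: fully open they stand 13 mm farther back than shut.
Start: joints at [1.06, 0.536, -0.004, 1.538, 0.003, 1.067, -0.071], TCP at [0.28, -0.587, 0.226] pointing down, gripper open.
Joint ranges: [-2.7, 2.7], [-0.37, 2.16], [-1.27, 1.26], [0.24, 2.4], [-1.31, 4.45], [0.19, 1.91], [-2.76, 2.76]. Speed limits (rad/s): [2.39, 2.39, 3.14, 3.14, 3.14, 3.14, 3.14].

## Interface

Orientations are given as a unit quaternion [x, y, z, w].
In Python, from workcell import bot gives the robot as it stands. The module is installed in compiled form; this text tells all that it offers.
- The arm moves only by the tool servo_tool, never from a script. Its argument "commands" is a list of rows, each a list of 3 entries, a list of its own where there are three numbers: the shift along the tool's x, y, z in cm, then the turn about the tool's z in degrees, then the opening, from 0 (shut) to 1 (fully open). A call has exactly 5 rows; each row shifts and turns the commanded pose from where the row before left it, along the tool's axes as they then stand; what a row does not reach is not made up. A row lasts 1/10 s, in which the tool goes at most 50 mm and 8.59 degrees, less where a joint would pass 70% of its speed; a pose out of reach is approached as far as the arm can. A call is refused whole if a number of a shift passes 5 or a number of a turn 8.59, either way. A call with a gripper value outside its range is refused whole. The fingers move at their own pace and stop on an object; "grip_force" is the grip in N (left out, the last holds). Time passes only in rows, so rows that do not move let the fingers close, or fill a call up. It gives the time, the measured TCP pose, the force, the opening and the grip force at its end, in the units of the state.
- bot.get_state(): the state, without advancing time (a new reading comes with each control period).
- bot.read_camera(name): name is "scene" or "top"; returns a dict with "image" (420x560x3 uint8, blue, green, red), "fx", "fy", "cx", "cy" (pixels), "xyz" and "attitude" of the camera in the world. Camera axes: x right, y down, z forward; pixel columns grow to the right and rows downward; lengths in m; the calibration is good to about 2 mm. A picture is of the moment at which its call begins. There is no depth.
- bot.close_job(): hands the job in; it is judged then, once.
The state is a dict: "clock": time; "joint_pos": joint angles; "qvel": joint speeds; "joint_torque": joint torques, N m; "tool_pos": TCP position; "tool_rot": TCP orientation; "wrist_force": force on the tool from outside, world axes, zero at the start; "ft_torque": the same for the moment, N m; "width": opening from 0.0 (shut) to 1.0 (fully open); "grasp_force": force on a finger pad.
Only numpy, scipy, OpenCV 4.12 (cv2) and the standard library are available. Lean on these libraries where they do the work, as an engineer would, in place of code of your own. Each camera call takes 0.05 s, during which the arm holds its last target. There are 200 camera calls.

## Task

The culture dish on the colony counter has been counted: drop it into the yellow waste bin and seat the waiting dish in the counter's round pan, the same way up as it stands. Then take the blue-ended marker from its stand and, holding it upright, press its nib gently onto that dish inside the drawn black ring so that the sprung pan goes about half-way down but not to its stop, leaving the other things where they are. The program finishes while still holding the marker pressed there.

Things in the scene. Friction and masses are not known exactly. Their poses are not given: they have to be found in the camera images.
- counter: the colony counter: low white bench instrument, fixed, 175 mm deep, 140 mm wide; its origin lies on the worktop under the centre of the round black dish pan. In its own frame the white housing reaches from 115 mm in front of the pan's centre (-x, sloped panel with display and keys) to 60 mm behind it, and 70 mm to each side; housing top 36 mm above the worktop. It never tips; yaw varies
- pan (a joint): travel of the counter's sprung round dish pan, straight down, in m: 0 = fully up, grows as it is pressed, stop at 0.006. An added push of about 2 N holds it at 0.0015, 3.7 N at 0.003, 6 N at 0.005 and 7.3 N takes it to its stop; a dish's own weight does not move it
- pan_seat (a point): centre of the pan's white floor, where a dish stands; 49 mm above the worktop while the pan is up. The pan is black, 75 mm across; its recess is 63 mm across with a rim 3 mm high, so a seated dish stands 12 mm proud of the rim
- counted_dish_center (a point): centre (half-way up) of the counted dish that stands in the counter's pan at the start: round flat culture dish, 60 mm across, 15 mm high, clear with amber-brown filling, 15 pale colonies each dotted with blue ink on top. The lower 12 mm of its wall is 60 mm across, the top 3 mm is 57 mm. 30 g
- counted_dish: the same counted dish; origin at the centre of its underside, z up
- next_dish_center (a point): centre (half-way up) of the waiting dish, same make and size (60 mm across, 15 mm high, lower 12 mm of the wall full width), standing on the worktop; same amber-brown filling, small pale colonies without ink dots and one black ring drawn on top. About 30 g
- next_dish: the waiting dish; origin at the centre of its underside, z up
- ring (a point): centre of the black ink ring on the flat top of the waiting dish, 13 mm from the dish's middle; the ring is 12 mm across inside, with one pale colony in the middle
- pen_grip (a point): point on the axis of the marker 110 mm above its nib, where it can be gripped: round barrel 12 mm across, white with blue end cap, 140 mm long in all, z along the marker from nib to end cap, 22 g. It stands nib down in the stand with 1 mm play all round, so it may lean by about 0.06 rad
- nib (a point): the very tip of the marker's blue nib (rounded, 4 mm thick; nib and cone are 19 mm long)
- pen: the marker; origin at the tip of the nib, z along it towards the end cap
- pen_stand: the marker's fixed stand: dark round foot 62 mm across, 8 mm thick, with a black tube 23 mm across and 42 mm high; origin under its centre. The bore is 14 mm wide, its floor 8 mm above the worktop, so the marker sits 34 mm deep and its end stands 148 mm above the worktop
- bin: the open yellow waste bin, fixed, origin at the centre of its underside; outside 134 mm (x) by 124 mm (y) at the rim, 122 mm high, inside 116 mm (x) by 106 mm (y), floor 2 mm thick
- timer: bystander: white bench timer, 62x68x24 mm, loose; origin under its centre
- bottle_red: bystander: brown bottle with red cap, 34 mm across, 75 mm high, loose; origin under its centre
- cup_orange: bystander: white sample cup with orange lid, 42 mm across, 41 mm high, loose; origin under its centre
- tweezers: bystander: steel tweezers lying flat, 15x120x9 mm, long along y, loose; origin under the centre

How it is judged:
By the outcome, as a careful person would: the job done as asked, in the order asked, and still so for the second after the job is handed in, while the arm keeps its last pose, push and grip.
It also fails if it takes over 64 s, if anything falls off the work surface, if the arm or the gripper's body presses on something with over 40 N, if the wrist force passes 120 N, or if a joint passes its speed limit or range.

## Working session

There is one attempt and no reset: what is moved stays moved. The work goes in short steps, Python scripts to look and compute and a tool call to move; the robot and the scene stay as the last step left them, time stands still between calls to the robot, and variables do not carry over. Pictures are saved under pics/ and viewed, at most 10 in all, crops included, and the job is handed in when it is done.

Besides the shell and the picture viewer there is one more tool, called as name([rows], argument=value, ...), one row to a line, values as JSON. servo_tool: Moves the arm, as the interface text tells. Its arguments: {"type":"object","properties":{"commands":{"type":"array"},"grip_force":{"type":"number"}},"required":["commands"]}

```bash
mkdir -p pics; cat > h.py <<'E'
import numpy as np, cv2
from scipy.spatial.transform import Rotation as R
from workcell import bot
def cam(n):
    c=bot.read_camera(n); return c
def rot(c):
    a=np.array(c["attitude"],float)
    return R.from_quat(a).as_matrix() if a.size==4 else (a if a.shape==(3,3) else R.from_euler('xyz',a).as_matrix())
def ray(c,u,v):
    d=rot(c)@np.array([(u-c["cx"])/c["fx"],(v-c["cy"])/c["fy"],1.]); return np.array(c["xyz"]),d
def onz(c,u,v,z):
    o,d=ray(c,u,v); return o+d*(z-o[2])/d[2]
def px(c,p):
    q=rot(c).T@(np.array(p)-np.array(c["xyz"])); return c["cx"]+c["fx"]*q[0]/q[2], c["cy"]+c["fy"]*q[1]/q[2]
E
python3 - <<'E'
from h import *
for n in("top","scene"):
    c=cam(n); cv2.imwrite(f"pics/{n}0.png",c["image"]); print(n,{k:c[k] for k in c if k!="image"})
s=bot.get_state();print(s)
E
```

```text
top {'fx': 528.6142518459886, 'fy': 528.6142518459886, 'cx': 288.79609615119455, 'cy': 221.25102957680923, 'xyz': array([0.37409382, 0.18273009, 1.28556491]), 'attitude': array([-0.70392858,  0.70734308, -0.05313079,  0.03643397])}
scene {'fx': 461.75791070521433, 'fy': 461.75791070521433, 'cx': 280.38453511461114, 'cy': 206.28192497449578, 'xyz': array([-0.01807106, -0.61721225,  0.49818521]), 'attitude': array([ 0.79091409, -0.25817006,  0.16097601, -0.530933  ])}
{'clock': 0.1, 'joint_pos': array([ 1.05977837,  0.53711741, -0.00443689,  1.53876358,  0.00257408,
        1.06730578, -0.07121093]), 'qvel': array([ 0.00033427, -0.00011005,  0.00090954, -0.00332126,  0.00080685,
       -0.00074266, -0.00049518]), 'joint_torque': array([ 3.42979445e-03, -5.84568536e+01,  1.05260599e+00, -2.59779239e+01,
        1.27903049e-02,  4.56037043e-03,  5.04037303e-05]), 'tool_pos': array([ 0.2794346 , -0.58622933,  0.22518741]), 'tool_rot': array([ 9.75363445e-01,  2.20602629e-01, -2.21488640e-04, -7.62718105e-04]), 'wrist_force': array([ 0.98018567, -0.55729677, -0.02291838]), 'ft_torque': array([ 0.03336544, -0.00110663,  0.00879158]), 'grasp_force': 0.0, 'width': 1.0012605712985574}
```

View pics/top0.png

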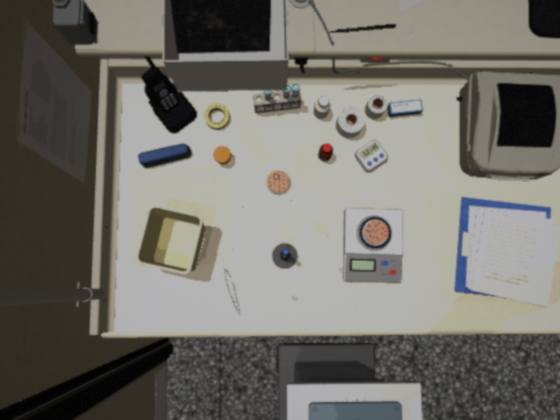

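View pics/scene0.png

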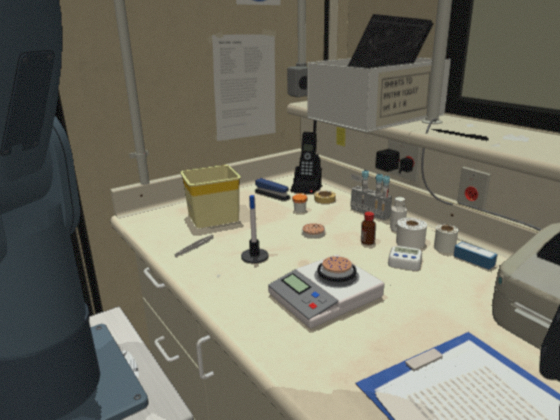

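The top view shows the counter pan at about (375,232), the waiting dish at (278,182), the pen stand at (285,256) and the bin at (172,240). The scene view agrees, and the marker stands nearly upright at (253,225).

```bash
python3 - <<'E'
from h import *
c=cam("top"); s=cam("scene"); im=c["image"]
def blob(img,m,box):
    x0,y0,x1,y1=box; sub=m[y0:y1,x0:x1].astype(np.uint8)
    n,l,st,ce=cv2.connectedComponentsWithStats(sub); k=1+np.argmax(st[1:,4])
    return ce[k]+[x0,y0], st[k]
hsv=cv2.cvtColor(im,cv2.COLOR_BGR2HSV); 
print(hsv[182,270:288].tolist())
br=(hsv[...,0]<20)&(hsv[...,1]>60)
for nm,b,z in(("next",(260,165,296,200),.015),("counted",(355,215,395,250),.064)):
    m=br[b[1]:b[3],b[0]:b[2]].astype(np.uint8)
    m=cv2.morphologyEx(m,cv2.MORPH_CLOSE,np.ones((5,5),np.uint8))
    cs=max(cv2.findContours(m,0,1)[0],key=cv2.contourArea)
    (u,v),r=cv2.minEnclosingCircle(cs); u+=b[0];v+=b[1]
    print(nm,u,v,r,onz(c,u,v,z))
for nm,(u,v),z in(("stand",(285,256),.02),("binrim tl",(147,208),.122),("rim tr",(205,211),.122),("rim br",(196,271),.122),("rim bl",(139,264),.122),("pan axis front L",(345,209),.036),("R",(402,208),.036)):
    print(nm,onz(c,u,v,z).round(4))
# pen cap in both views
for q,n,b in((c,"top",(265,235,305,275)),(s,"scene",(243,188,263,215))):
    h=cv2.cvtColor(q["image"],cv2.COLOR_BGR2HSV); m=(h[...,0]>100)&(h[...,0]<130)&(h[...,1]>130)&(h[...,2]>60)
    ce,st=blob(q,m,b); print(n,ce,st); print(onz(q,*ce,.145))
t=[cv2.resize(im[y-22:y+22,x-22:x+22],(390,390),interpolation=cv2.INTER_CUBIC) for x,y in((278,182),(285,256))]
cv2.imwrite("pics/crop1.png",np.hstack(t))
st=bot.get_state(); print(R.from_quat(st["tool_rot"]).as_matrix().round(4))
E
```

```text
[[12, 106, 168], [12, 106, 175], [13, 104, 176], [12, 102, 167], [12, 100, 156], [12, 100, 165], [12, 103, 175], [13, 104, 176], [12, 103, 168], [12, 97, 158], [12, 92, 166], [12, 100, 176], [12, 106, 176], [12, 107, 171], [12, 108, 174], [12, 109, 178], [12, 109, 176], [12, 107, 169]]
next 277.6767063140869 181.5361442565918 11.247161865234375 [0.6339799  0.17873439 0.015     ]
counted 376.7142848968506 231.2857151031494 12.404839515686035 [ 0.5054276  -0.05175106  0.064     ]
stand [0.4515 0.1619 0.02  ]
binrim tl [0.5529 0.4684 0.122 ]
rim tr [0.5459 0.3404 0.122 ]
rim br [0.4135 0.3582 0.122 ]
rim bl [0.4294 0.4823 0.122 ]
pan axis front L [0.5624 0.0177 0.036 ]
R [ 0.5645 -0.1197  0.036 ]
top [285.07692308 251.76923077] [17 14  6  6 26]
[0.45299445 0.1637306  0.145     ]
scene [251.73684211 201.44736842] [ 7  8  4 12 38]
[0.43646778 0.13529986 0.145     ]
[[ 9.027e-01  4.303e-01 -5.000e-04]
 [ 4.303e-01 -9.027e-01  1.000e-03]
 [-1.000e-04 -1.100e-03 -1.000e+00]]
```

View pics/crop1.png

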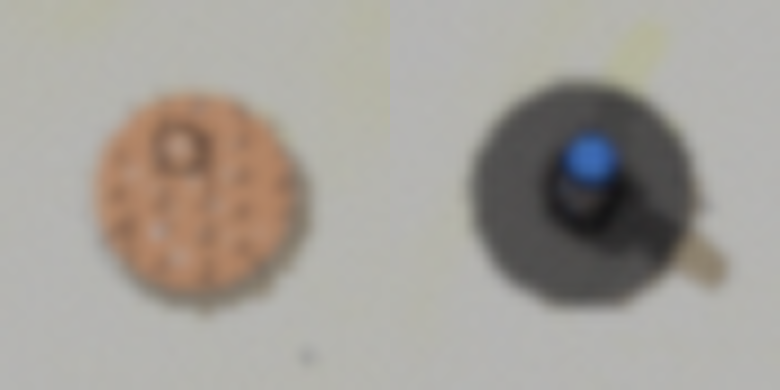

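The crop shows the waiting dish with its ring at the upper left, crop pixel (181,150). The marker's cap (590,158) is nearly over the bore. Now I move toward the counter.

servo_tool([
  [[3.6, -3.2, 0], 0, 1],
  [[3.6, -3.2, 0], 0, 1],
  [[3.6, -3.2, 0], 0, 1],
  [[3.6, -3.2, 0], 0, 1],
  [[3.6, -3.2, 0], 0, 1],
], grip_force=30)

```text
clock: 0.7
tool_pos: [0.3737, -0.363, 0.226]
tool_rot: [0.975, 0.221, 0.0, 0.0]
wrist_force: [1.0, -0.4, -0.0]
width: 1.003
grasp_force: 0.0
```

servo_tool([
  [[3.6, -3.2, 0], 0, 1],
  [[3.6, -3.2, 0], 0, 1],
  [[3.6, -3.2, 0], 0, 1],
  [[3.6, -3.2, 0], 0, 1],
  [[3.0, -2.8, 0], 0, 1],
])

```text
clock: 1.2
tool_pos: [0.464, -0.1466, 0.2262]
tool_rot: [0.975, 0.221, 0.0, -0.0]
wrist_force: [-0.4, -0.1, -0.1]
width: 1.0
grasp_force: 0.0
```

```bash
cat >> h.py <<'E'
def circ(mask,b):
    m=mask[b[1]:b[3],b[0]:b[2]].astype(np.uint8)
    cs=max(cv2.findContours(m,0,1)[0],key=cv2.contourArea)
    h=cv2.convexHull(cs); M=cv2.moments(h)
    return M["m10"]/M["m00"]+b[0],M["m01"]/M["m00"]+b[1],np.sqrt(M["m00"]/np.pi)
def world2tool(d):
    s=bot.get_state(); return (R.from_quat(s["tool_rot"]).as_matrix().T@np.array(d)*100).round(2)
E
python3 - <<'E'
from h import *
c=cam("top"); s=cam("scene"); im=cv2.imread("pics/top0.png"); sm=cv2.imread("pics/scene0.png")
hs=cv2.cvtColor(im,cv2.COLOR_BGR2HSV)
br=(hs[...,0]<20)&(hs[...,1]>60)
u=circ(br,(355,215,395,250)); print("counted top",u,onz(c,u[0],u[1],.064))
u=circ(br,(260,165,296,200)); print("next",u,onz(c,u[0],u[1],.015))
dk=hs[...,2]<75
u=circ(dk,(352,212,398,249)); print("pan",u,onz(c,u[0],u[1],.052))
h2=cv2.cvtColor(sm,cv2.COLOR_BGR2HSV); b2=(h2[...,0]<20)&(h2[...,1]>70)
g=cv2.cvtColor(sm,cv2.COLOR_BGR2GRAY)
u=circ(h2[...,2]<70,(312,252,362,290)); print("pan scene",u,onz(s,u[0],u[1],.050))
u=circ((g<55),(240,245,272,264)); print("stand foot",u,onz(s,u[0],u[1],.008))
print(hs[232,355:397,2].tolist())
E
```

```text
counted top (376.73363601967463, 231.30495648883843, np.float64(11.84126280697966)) [ 0.50538227 -0.05179516  0.064     ]
next (277.6958277254374, 181.4544638851503, np.float64(10.874379187672197)) [0.63418318 0.17868689 0.015     ]
pan (374.84293785310734, 232.30915254237289, np.float64(15.321669003752353)) [ 0.50431012 -0.04956097  0.052     ]
pan scene (336.8823070927514, 274.4647960509223, np.float64(14.289709303792772)) [ 0.49039761 -0.06787472  0.05      ]
stand foot (256.1360201511335, 253.88581024349287, np.float64(7.948868624369285)) [0.454687  0.1571347 0.008    ]
[177, 155, 135, 117, 83, 51, 63, 114, 149, 160, 168, 169, 165, 154, 140, 139, 160, 171, 174, 171, 158, 163, 173, 176, 175, 170, 157, 163, 171, 166, 154, 157, 156, 116, 61, 62, 115, 160, 179, 183, 183, 184]
```

servo_tool([
  [[2.65, -2.3, 1.5], 0, 1],
  [[2.65, -2.3, 1.5], 0, 1],
  [[2.65, -2.3, 1.5], 0, 1],
  [[0, 0, 4], 0, 1],
  [[0, 0, 4], 0, 1],
])

```text
clock: 1.8
tool_pos: [0.5064, -0.0522, 0.1004]
tool_rot: [0.975, 0.221, 0.001, 0.0]
wrist_force: [0.5, -1.9, 0.2]
width: 1.001
grasp_force: 0.0
```

servo_tool([
  [[0, 0, 0], 0, 0.95],
  [[0, 0, 0], 0, 0.9],
  [[0, 0, 0], 0, 0.88],
  [[0, 0, 0], 0, 0.88],
  [[0, 0, 0], 0, 0.88],
])

```text
clock: 2.3
tool_pos: [0.5063, -0.053, 0.1024]
tool_rot: [0.975, 0.22, 0.001, 0.0]
wrist_force: [0.1, 0.0, 0.1]
width: 0.881
grasp_force: 0.0
```

```bash
python3 - <<'E'
from h import *
s=cam("scene"); t=cam("top")
a=cv2.resize(s["image"][180:330,250:430],(480,400),interpolation=3); b=cv2.resize(t["image"][180:290,330:420],(320,400),interpolation=3)
cv2.imwrite("pics/c2.png",np.hstack([a,b])); print(world2tool(np.array([.505,-.051,.072])-bot.get_state()["tool_pos"]), bot.get_state()["tool_pos"])
E
```

```text
[ 0.   -0.21  2.99] [ 0.50583091 -0.05284812  0.10185474]
```

View pics/c2.png

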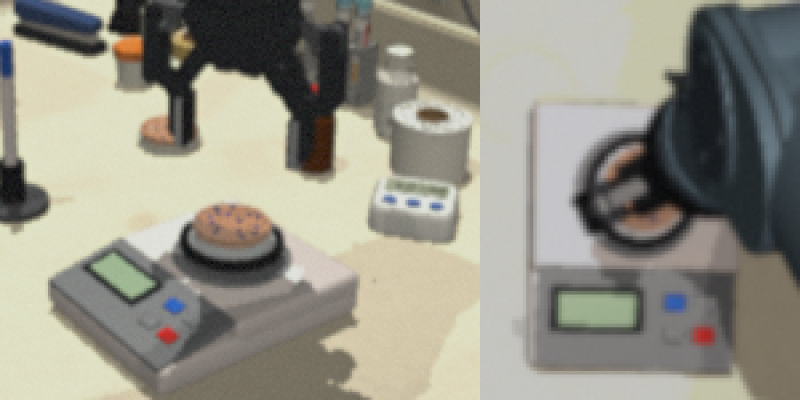

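The scene crop shows the open fingers above the counted dish, tips at crop (182,140) and (295,165). The dish is centred between them at (232,222).

```bash
python3 - <<'E'
from h import *
s=cam("scene"); p=bot.get_state()["tool_pos"]; y=R.from_quat(bot.get_state()["tool_rot"]).as_matrix()[:,1]
for z in (.08,.09,.1):
  print(z,[tuple(np.round((np.array(px(s,[*(p+k*.0375*y)[:2],z]))-[250,180])*2.667,0)) for k in(-1,1)])
print([(np.array(px(s,[.505,-.051,z]))-[250,180])*2.667 for z in(.064,.052)])
E
```

```text
0.08 [(np.float64(186.0), np.float64(188.0)), (np.float64(285.0), np.float64(211.0))]
0.09 [(np.float64(186.0), np.float64(175.0)), (np.float64(286.0), np.float64(198.0))]
0.1 [(np.float64(186.0), np.float64(163.0)), (np.float64(287.0), np.float64(185.0))]
[array([231.71720351, 218.42040942]), array([231.25312382, 233.20016823])]
```

servo_tool([
  [[0, -0.2, 1], 0, 0.88],
  [[0, 0, 1], 0, 0.88],
  [[0, 0, 1], 0, 0.88],
  [[0, 0, 0], 0, 0.88],
  [[0, 0, 0], 0, 0.88],
])

```text
clock: 2.95
tool_pos: [0.504, -0.0508, 0.0704]
tool_rot: [0.975, 0.221, -0.001, -0.0]
wrist_force: [-0.7, -0.5, -0.6]
width: 0.882
grasp_force: 0.0
```

```bash
python3 - <<'E'
from h import *
s=cam("scene"); t=cam("top")
a=cv2.resize(s["image"][200:320,280:400],(600,600),interpolation=3)
cv2.imwrite("pics/c3.png",a); print(bot.get_state()["tool_pos"])
E
```

```text
[ 0.50465361 -0.05084055  0.07105436]
```

View pics/c3.png

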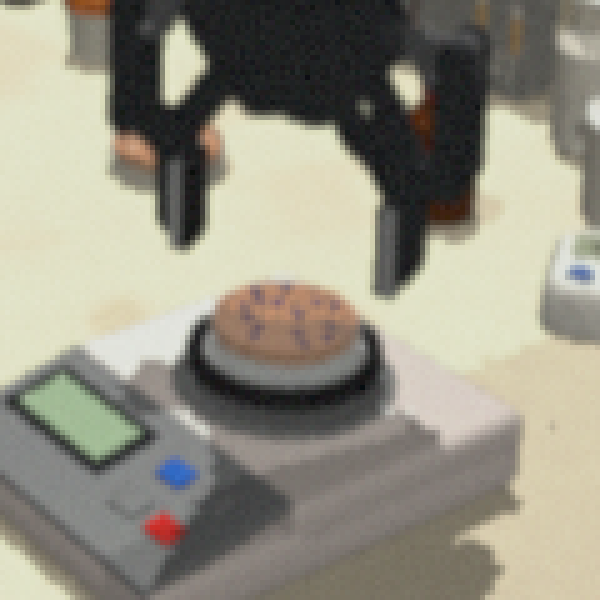

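The crop shows the tips at (180,245) and (393,293). They are still above the dish top (287,320), so I go lower in small steps.

servo_tool([
  [[0, 0, 0.5], 0, 0.88],
  [[0, 0, 0.5], 0, 0.88],
  [[0, 0, 0], 0, 0.88],
  [[0, 0, 0], 0, 0.88],
  [[0, 0, 0], 0, 0.88],
])

```text
clock: 3.55
tool_pos: [0.5045, -0.0508, 0.061]
tool_rot: [0.975, 0.221, 0.0, 0.0]
wrist_force: [-0.2, -0.2, -0.2]
width: 0.88
grasp_force: 0.0
```

```bash
python3 - <<'E'
from h import *
s=cam("scene")
a=cv2.resize(s["image"][220:300,290:390],(800,640)[:2] if 0 else (750,600),interpolation=3)
cv2.imwrite("pics/c4.png",a); st=bot.get_state(); print(st["tool_pos"],st["wrist_force"])
p=st["tool_pos"];M=R.from_quat(st["tool_rot"]).as_matrix()
for z in (.04,.05,.06,.07):
  print(z,[tuple(np.round((np.array(px(s,[*(p+k*.0375*M[:,1]+q*.011*M[:,0])[:2],z]))-[290,220])*7.5,0)) for k in(-1,1) for q in (-1,1)])
E
```

```text
[ 0.50456943 -0.0508704   0.06109004] [ 0.76527554 -0.09411465  0.22744225]
0.04 [(np.float64(195.0), np.float64(382.0)), (np.float64(231.0), np.float64(344.0)), (np.float64(471.0), np.float64(454.0)), (np.float64(503.0), np.float64(412.0))]
0.05 [(np.float64(196.0), np.float64(348.0)), (np.float64(231.0), np.float64(310.0)), (np.float64(473.0), np.float64(419.0)), (np.float64(504.0), np.float64(378.0))]
0.06 [(np.float64(196.0), np.float64(314.0)), (np.float64(232.0), np.float64(277.0)), (np.float64(474.0), np.float64(383.0)), (np.float64(506.0), np.float64(343.0))]
0.07 [(np.float64(196.0), np.float64(279.0)), (np.float64(232.0), np.float64(243.0)), (np.float64(476.0), np.float64(348.0)), (np.float64(508.0), np.float64(308.0))]
```

View pics/c4.png

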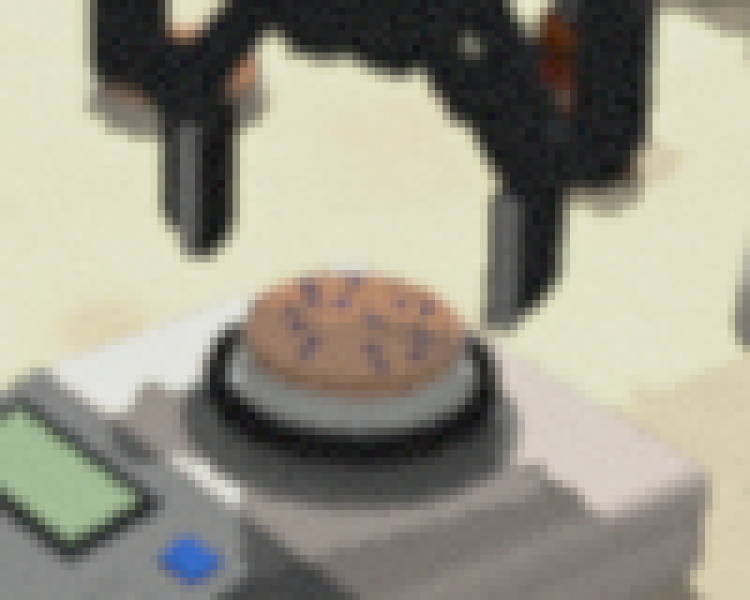

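```bash
python3 - <<'E'
from h import *
t=cam("top"); s=cam("scene"); st=bot.get_state(); M=R.from_quat(st["tool_rot"]).as_matrix()
p=np.array([.5058,-.0528,.102])
for z in(.09,.116):
  print(z,[tuple(np.round(((np.array(px(t,[*(p+k*.0375*M[:,1]+q*.011*M[:,0])[:2],z]))-[330,180])*[3.556,3.636]+[480,0]),0)) for k in(-1,1) for q in (-1,1)])
# now: dark pixels in current top view near pan, change vs start
a=cv2.imread("pics/top0.png").astype(int); d=np.abs(t["image"].astype(int)-a).sum(2)>90
for v in range(215,250): print(v,''.join('#' if x else '.' for x in d[v,345:405]))
p=st["tool_pos"]
for z in(.049,.075):
  print(z,[tuple(np.round(np.array(px(t,[*(p+k*.0375*M[:,1]+q*.011*M[:,0])[:2],z])),0)) for k in(-1,1) for q in (-1,1)])
E
```

```text
0.09 [(np.float64(611.0), np.float64(223.0)), (np.float64(596.0), np.float64(191.0)), (np.float64(715.0), np.float64(171.0)), (np.float64(699.0), np.float64(140.0))]
0.116 [(np.float64(618.0), np.float64(219.0)), (np.float64(602.0), np.float64(187.0)), (np.float64(724.0), np.float64(167.0)), (np.float64(708.0), np.float64(135.0))]
215 ............................################################
216 ............................################################
217 .............................#....##########################
218 ............................#.......########################
219 ..........................######......######################
220 ..........................###########..#####################
221 ..........................############..####################
222 ..........................##############.###################
223 ..........................###############.##################
224 .........................#################.#################
225 .........................###################################
226 .......................####################.####
[... 1141 characters left out ...]
#...........................#############
245 ...........#########...........................#############
246 ...........##########..........................#############
247 ............####.#####.........................#############
248 ....................######.....................#############
249 .....................##############............#############
0.049 [(np.float64(363.0), np.float64(243.0)), (np.float64(359.0), np.float64(235.0)), (np.float64(391.0), np.float64(230.0)), (np.float64(387.0), np.float64(221.0))]
0.075 [(np.float64(365.0), np.float64(242.0)), (np.float64(361.0), np.float64(234.0)), (np.float64(394.0), np.float64(228.0)), (np.float64(389.0), np.float64(220.0))]
```

Tips are about 14 mm above the TCP at this opening, so I lower further, then close.

servo_tool([
  [[0, 0, 0.5], 0, 0.88],
  [[0, 0, 0.5], 0, 0.88],
  [[0, 0, 0.5], 0, 0.88],
  [[0, 0, 0], 0, 0.88],
  [[0, 0, 0], 0, 0.88],
])

```text
clock: 4.2
tool_pos: [0.5042, -0.0508, 0.0457]
tool_rot: [0.975, 0.221, -0.0, -0.0]
wrist_force: [0.3, 0.9, -0.5]
width: 0.879
grasp_force: 0.0
```

servo_tool([
  [[0, 0, 0], 0, 0.8],
  [[0, 0, 0], 0, 0.75],
  [[0, 0, 0], 0, 0.6],
  [[0, 0, 0], 0, 0.5],
  [[0, 0, 0], 0, 0.5],
])

```text
clock: 4.7
tool_pos: [0.5046, -0.0509, 0.0461]
tool_rot: [0.975, 0.221, 0.0, 0.0]
wrist_force: [-0.1, -0.2, 1.7]
width: 0.676
grasp_force: 31.8
```

```bash
python3 - <<'E'
from h import *
s=cam("scene")
a=cv2.resize(s["image"][220:300,290:390],(750,600),interpolation=3)
cv2.imwrite("pics/c5.png",a); st=bot.get_state(); print(st["tool_pos"],st["wrist_force"],st["width"],st["grasp_force"])
E
```

```text
[ 0.50461025 -0.05090168  0.04610348] [-0.23344792 -0.11960277  1.6619207 ] 0.678735484595999 31.820969581604004
```

View pics/c5.png

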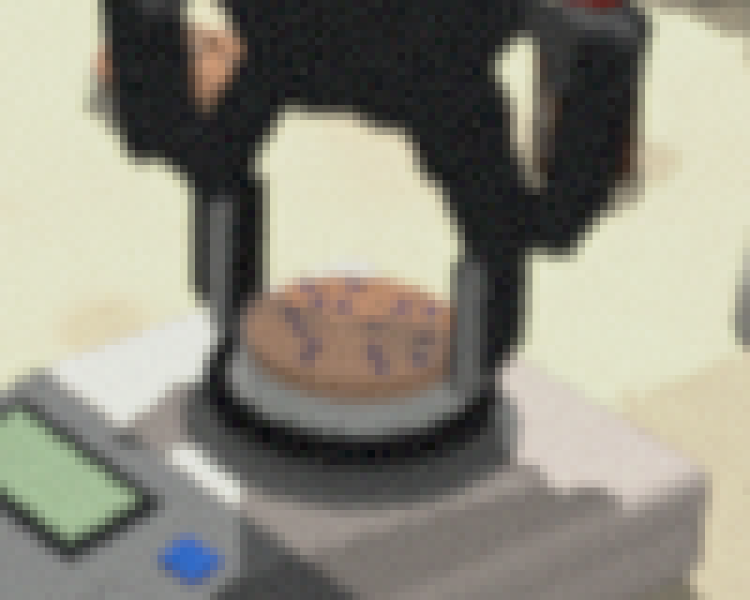

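The crop shows both fingers on the dish wall at (230,320) and (470,370), resting near the pan rim. The grasp is good, so I lift and carry it.

servo_tool([
  [[0, 0, -0.5], 0, 0.5],
  [[0, 0, -1.5], 0, 0.5],
  [[0, 0, -3], 0, 0.5],
  [[0, 0, -4], 0, 0.5],
  [[0, 0, -4], 0, 0.5],
])

```text
clock: 5.25
tool_pos: [0.5038, -0.0508, 0.1773]
tool_rot: [0.975, 0.221, -0.001, -0.0]
wrist_force: [1.1, 0.4, 0.1]
width: 0.679
grasp_force: 32.3
```

servo_tool([
  [[0.5, -1.2, -3.4], 0, 0.5],
  [[1.3, -3.1, 0], 0, 0.5],
  [[1.82, -4.27, 0], 0, 0.5],
  [[1.82, -4.27, 0], 0, 0.5],
  [[1.82, -4.27, 0], 0, 0.5],
])

```text
clock: 5.75
tool_pos: [0.4959, 0.1363, 0.2105]
tool_rot: [0.975, 0.22, 0.0, 0.0]
wrist_force: [1.3, -0.3, -0.3]
width: 0.674
grasp_force: 32.3
```

servo_tool([
  [[1.82, -4.27, 0], 0, 0.5],
  [[1.82, -4.27, 0], 0, 0.5],
  [[1.82, -4.27, 0], 0, 0.5],
  [[1.82, -4.27, 0], 0, 0.5],
  [[1.82, -4.27, 0], 0, 0.5],
])

```text
clock: 6.25
tool_pos: [0.4862, 0.3683, 0.2102]
tool_rot: [0.975, 0.221, -0.0, 0.0]
wrist_force: [1.3, -0.4, -0.4]
width: 0.675
grasp_force: 32.3
```

servo_tool([
  [[1.8, -4.2, 0], 0, 0.5],
  [[0, 0, 0], 0, 0.5],
  [[0, 0, 0], 0, 0.5],
  [[0, 0, 0], 0, 0.5],
  [[0, 0, 0], 0, 0.5],
])

```text
clock: 6.75
tool_pos: [0.4857, 0.4104, 0.21]
tool_rot: [0.976, 0.219, 0.0, 0.001]
wrist_force: [0.0, -0.3, 0.6]
width: 0.676
grasp_force: 32.3
```

```bash
python3 - <<'E'
from h import *
st=bot.get_state(); print(st["tool_pos"],st["width"],st["grasp_force"],world2tool(np.array([.486,.412,.12])-st["tool_pos"]))
t=cam("top"); hs=cv2.cvtColor(t["image"],cv2.COLOR_BGR2HSV); a=cv2.cvtColor(cv2.imread("pics/top0.png"),cv2.COLOR_BGR2HSV)
ys=(hs[...,2]<75)
u=circ(ys,(352,212,398,249)); print("pan",u,onz(t,u[0],u[1],.052))
# inner white floor
wh=(hs[...,2]>120).astype(np.uint8)[222:243,364:386]; print(hs[232,352:398,2].tolist(),hs[214:250,375,2].tolist())
E
```

```text
[0.48566875 0.41039413 0.21001142] 0.6759460956373768 32.27580785751343 [ 0.1  -0.14  9.  ]
pan (374.81639194139194, 232.44413919413918, np.float64(15.222667215103916)) [ 0.50399067 -0.04948955  0.052     ]
[202, 202, 202, 194, 166, 137, 116, 83, 51, 73, 138, 184, 200, 202, 203, 203, 203, 203, 202, 203, 202, 202, 202, 203, 202, 203, 202, 203, 202, 202, 203, 202, 203, 203, 202, 187, 133, 69, 69, 127, 177, 198, 202, 202, 203, 202] [194, 167, 118, 65, 62, 125, 184, 201, 202, 202, 203, 203, 203, 202, 203, 203, 202, 202, 203, 203, 203, 202, 202, 203, 202, 203, 203, 202, 202, 201, 186, 141, 75, 48, 84, 122]
```

servo_tool([
  [[0, 0, 4], 0, 0.5],
  [[0, 0, 4], 0, 0.5],
  [[0, 0, 1], 0, 0.5],
  [[0, 0, 0], 0, 0.8],
  [[0, 0, 0], 0, 0.85],
])

```text
clock: 7.3
tool_pos: [0.4859, 0.413, 0.1218]
tool_rot: [0.975, 0.22, 0.001, -0.001]
wrist_force: [-0.3, 0.3, 0.0]
width: 0.849
grasp_force: 0.0
```

servo_tool([
  [[0, 0, 0], 0, 0.85],
  [[0, 0, 0], 0, 0.85],
  [[0, 0, -3], 0, 0.85],
  [[0, 0, -4], 0, 0.85],
  [[0, 0, -2], 0, 0.85],
])

```text
clock: 7.8
tool_pos: [0.486, 0.4139, 0.2144]
tool_rot: [0.975, 0.221, 0.002, -0.001]
wrist_force: [-1.2, 1.2, 0.6]
width: 0.851
grasp_force: 0.0
```

```bash
python3 - <<'E'
from h import *
t=cam("top"); hs=cv2.cvtColor(t["image"],cv2.COLOR_BGR2HSV)
g=hs[...,2]>135
m=g[214:250,356:394].astype(np.uint8); n,l,st,ce=cv2.connectedComponentsWithStats(m); k=l[18,19]; print("floor",ce[k]+[356,214],np.sqrt(st[k,4]/np.pi),[onz(t,*(ce[k]+[356,214]),z) for z in(.052,)])
br=(hs[...,0]<20)&(hs[...,1]>60)
u=circ(br,(260,165,296,200)); p=onz(t,u[0],u[1],.015); s=bot.get_state()
print(u,p,s["tool_pos"],s["width"],world2tool([p[0]-s["tool_pos"][0],p[1]-s["tool_pos"][1],0]))
a=t["image"][165:200,260:296]; 
print(np.round(hs[140:300,110:250,1].mean()))
cv2.imwrite("pics/bin.png",t["image"])
E
```

```text
floor [374.8365019  232.18060837] 12.939513133525306 [array([ 0.50461462, -0.04955396,  0.052     ])]
(277.5661231884058, 181.4538043478261, np.float64(10.823032759612019)) [0.63418531 0.17900407 0.015     ] [0.48700011 0.41486065 0.21703932] 0.8530639792920249 [ 3.14 27.62 -0.05]
41.0
```

servo_tool([
  [[0.52, 4.6, 0], 0, 0.88],
  [[0.52, 4.6, 0], 0, 0.88],
  [[0.52, 4.6, 0], 0, 0.88],
  [[0.52, 4.6, 0], 0, 0.88],
  [[0.52, 4.6, 0], 0, 0.88],
])

```text
clock: 8.35
tool_pos: [0.6083, 0.2143, 0.2109]
tool_rot: [0.975, 0.221, 0.001, -0.0]
wrist_force: [0.5, 0.0, 0.6]
width: 0.882
grasp_force: 0.0
```

servo_tool([
  [[0.54, 4.6, 0], 0, 0.88],
  [[0, 0, 4], 0, 0.88],
  [[0, 0, 5], 0, 0.88],
  [[0, 0, 5], 0, 0.88],
  [[0, 0, 2], 0, 0.88],
])

```text
clock: 8.85
tool_pos: [0.629, 0.1755, 0.0456]
tool_rot: [0.975, 0.221, -0.003, 0.0]
wrist_force: [-0.8, 0.3, 0.0]
width: 0.879
grasp_force: 0.0
```

servo_tool([
  [[0, 0, 0], 0, 0.88],
  [[0, 0, 0], 0, 0.88],
  [[0, 0, 0], 0, 0.88],
  [[0, 0, 0], 0, 0.88],
  [[0, 0, 0], 0, 0.88],
])

```text
clock: 9.35
tool_pos: [0.6329, 0.177, 0.0515]
tool_rot: [0.975, 0.221, 0.001, -0.0]
wrist_force: [-0.3, 0.0, 0.4]
width: 0.879
grasp_force: 0.0
```

```bash
python3 - <<'E'
from h import *
s=bot.get_state(); print(s["tool_pos"],s["width"],s["wrist_force"],world2tool(np.array([.6342,.1788,0])-s["tool_pos"]))
E
```

```text
[0.63287027 0.1769934  0.0514846 ] 0.8791334254618665 [-0.29110749  0.03667287  0.4070416 ] [ 0.19 -0.11  5.15]
```

servo_tool([
  [[0.2, -0.1, 2], 0, 0.88],
  [[0, 0, 2], 0, 0.88],
  [[0, 0, 1.05], 0, 0.88],
  [[0, 0, 0], 0, 0.88],
  [[0, 0, 0], 0, 0.8],
])

```text
clock: 9.85
tool_pos: [0.6337, 0.1786, 0.0001]
tool_rot: [0.975, 0.221, 0.0, -0.0]
wrist_force: [0.1, 0.7, -0.1]
width: 0.804
grasp_force: 0.0
```

servo_tool([
  [[0, 0, 0], 0, 0.75],
  [[0, 0, 0], 0, 0.7],
  [[0, 0, 0], 0, 0.5],
  [[0, 0, 0], 0, 0.5],
  [[0, 0, 0], 0, 0.5],
])

```text
clock: 10.35
tool_pos: [0.6341, 0.1787, 0.0011]
tool_rot: [0.975, 0.22, 0.001, 0.0]
wrist_force: [-1.1, -0.5, 7.9]
width: 0.662
grasp_force: 30.2
```

```bash
python3 - <<'E'
from h import *
s=bot.get_state(); print(s["tool_pos"],s["width"],s["wrist_force"],s["grasp_force"],world2tool(np.array([.5046,-.0496,.05])-s["tool_pos"]))
E
```

```text
[0.63411478 0.17871649 0.00114832] 0.6624968386330883 [-1.10113624 -0.50272899  7.88672097] 30.190755128860474 [-21.51  15.04  -4.91]
```

servo_tool([
  [[0, 0, -0.5], 0, 0.5],
  [[0, 0, -1], 0, 0.5],
  [[0, 0, -2], 0, 0.5],
  [[0, 0, -1.5], 0, 0.5],
  [[0, 0, 0], 0, 0.5],
])

```text
clock: 10.85
tool_pos: [0.6353, 0.1792, 0.0525]
tool_rot: [0.975, 0.221, 0.002, -0.0]
wrist_force: [1.0, -1.1, 0.1]
width: 0.632
grasp_force: 83.6
```

```bash
python3 - <<'E'
from h import *
s=cam("scene"); st=bot.get_state(); u,v=map(int,px(s,st["tool_pos"])); t=cam("top"); U,V=map(int,px(t,st["tool_pos"]))
a=cv2.resize(s["image"][v-35:v+25,u-30:u+30],(500,500),interpolation=3);b=cv2.resize(t["image"][V-30:V+30,U-18:U+18],(300,500),interpolation=3)
cv2.imwrite("pics/c6.png",np.hstack([a,b])); print(st["tool_pos"],st["wrist_force"],st["width"],st["grasp_force"],u,v,U,V)
p=st["tool_pos"];M=R.from_quat(st["tool_rot"]).as_matrix()
for z in (0,-.01):
  print(z,[tuple(np.round((np.array(px(s,p+k*.03*M[:,1]+q*.011*M[:,0]+[0,0,z]))-[u-30,v-35])*8.333,0)) for k in(-1,1) for q in (-1,1)])
E
```

```text
[0.63433641 0.17882516 0.05093259] [-0.30691438  0.19769755 -0.66545649] 0.6313889459607409 83.64091590978205 313 213 277 178
0 [(np.float64(141.0), np.float64(289.0)), (np.float64(175.0), np.float64(262.0)), (np.float64(329.0), np.float64(326.0)), (np.float64(361.0), np.float64(298.0))]
-0.01 [(np.float64(141.0), np.float64(320.0)), (np.float64(175.0), np.float64(293.0)), (np.float64(329.0), np.float64(358.0)), (np.float64(360.0), np.float64(330.0))]
```

View pics/c6.png

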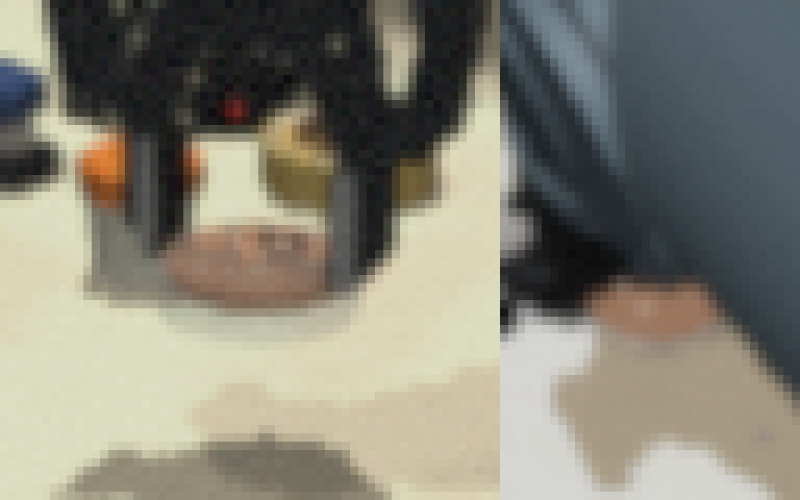

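The scene half shows the dish held level, centre (250,265), with the tips a few mm above its underside. The top half shows it centred on the tool at (652,310). Next I carry it to the pan.

servo_tool([
  [[0, 0, -3.4], 0, 0.5],
  [[-2, 1.4, 0], 0, 0.5],
  [[-3.6, 2.5, 0], 0, 0.5],
  [[-3.6, 2.5, 0], 0, 0.5],
  [[-3.6, 2.5, 0], 0, 0.5],
])

```text
clock: 11.45
tool_pos: [0.5543, 0.0416, 0.0825]
tool_rot: [0.975, 0.221, -0.001, 0.0]
wrist_force: [0.6, -1.7, 0.2]
width: 0.63
grasp_force: 83.8
```

servo_tool([
  [[-3.6, 2.5, 0], 0, 0.5],
  [[-3.1, 2.2, 0], 0, 0.5],
  [[-2, 1.4, 0], 0, 0.5],
  [[0, 0, 0], 0, 0.5],
  [[0, 0, 0], 0, 0.5],
])

```text
clock: 11.95
tool_pos: [0.5034, -0.0496, 0.083]
tool_rot: [0.975, 0.22, -0.0, -0.0]
wrist_force: [0.3, 1.4, 0.4]
width: 0.631
grasp_force: 83.8
```

servo_tool([
  [[0, 0, 0], 0, 0.5],
  [[0, 0, 0], 0, 0.5],
  [[0, 0, 0], 0, 0.5],
  [[0, 0, 0], 0, 0.5],
  [[0, 0, 0], 0, 0.5],
])

```text
clock: 12.45
tool_pos: [0.5038, -0.0491, 0.0834]
tool_rot: [0.975, 0.221, -0.0, -0.0]
wrist_force: [0.3, -0.0, -0.0]
width: 0.628
grasp_force: 83.8
```

```bash
python3 - <<'E'
from h import *
st=bot.get_state(); print(st["tool_pos"],st["wrist_force"],st["width"],st["grasp_force"],world2tool(np.array([.5046,-.0496,.055])-st["tool_pos"]))
s=cam("scene"); hs=cv2.cvtColor(s["image"],cv2.COLOR_BGR2HSV); br=(hs[...,0]<18)&(hs[...,1]>60)&(hs[...,2]>60)
u=circ(br,(310,225,365,285)); print(u)
for dz in (.005,.008,.011,.014): print(dz,onz(s,u[0],u[1],st["tool_pos"][2]+dz)-st["tool_pos"])
t=cam("top"); hs=cv2.cvtColor(t["image"],cv2.COLOR_BGR2HSV); br=(hs[...,0]<18)&(hs[...,1]>60)&(hs[...,2]>60)
for v in range(215,252): print(v,''.join('#' if x else '.' for x in br[v,350:400]))
print(px(t,st["tool_pos"]))
E
```

```text
[ 0.50384913 -0.04913305  0.08343563] [ 0.31916059 -0.03850202 -0.03420722] 0.6282110219353223 83.81456484552473 [0.05 0.07 2.84]
(335.8411973617453, 248.50786402841197, np.float64(10.225693013746072))
0.005 [0.00418885 0.00544659 0.005     ]
0.008 [0.00033692 0.0012475  0.008     ]
0.011 [-0.00351502 -0.0029516   0.011     ]
0.014 [-0.00736695 -0.00715069  0.014     ]
215 ..................................................
216 ..................................................
217 ..................................................
218 ..................................................
219 ..................................................
220 ......................#...........................
221 .....................##...........................
222 ....................###...........................
223 ...................####...........................
224 ...................####...........................
225 ..................####............................
226 ..................................................
227 ..................................................
228 .........
[... 671 characters left out ...]
...##########.................
241 .........................#######..................
242 ..................................................
243 ..................................................
244 ..................................................
245 ..................................................
246 ..................................................
247 ..................................................
248 ..................................................
249 ..................................................
250 ..................................................
251 ..................................................
(np.float64(377.19061041771266), np.float64(231.06260238592995))
```

servo_tool([
  [[0.05, 0.05, 1], 0, 0.5],
  [[0, 0, 1], 0, 0.5],
  [[0, 0, 0.3], 0, 0.5],
  [[0, 0, 0], 0, 0.5],
  [[0, 0, 0], 0, 0.5],
])

```text
clock: 13.05
tool_pos: [0.5044, -0.0496, 0.0603]
tool_rot: [0.975, 0.221, -0.0, -0.0]
wrist_force: [-0.3, 0.3, -0.8]
width: 0.627
grasp_force: 83.8
```

servo_tool([
  [[0, 0, 0.2], 0, 0.5],
  [[0, 0, 0], 0, 0.5],
  [[0, 0, 0], 0, 0.5],
  [[0, 0, 0], 0, 0.5],
  [[0, 0, 0], 0, 0.5],
])

```text
clock: 13.55
tool_pos: [0.5045, -0.0497, 0.0586]
tool_rot: [0.975, 0.221, 0.0, 0.0]
wrist_force: [0.8, -0.2, -0.6]
width: 0.63
grasp_force: 83.8
```

servo_tool([
  [[0, 0, 0.2], 0, 0.5],
  [[0, 0, 0], 0, 0.5],
  [[0, 0, 0], 0, 0.5],
  [[0, 0, 0], 0, 0.5],
  [[0, 0, 0], 0, 0.5],
])

```text
clock: 14.05
tool_pos: [0.5045, -0.0497, 0.0565]
tool_rot: [0.975, 0.221, 0.0, 0.0]
wrist_force: [-1.0, -0.3, 0.1]
width: 0.632
grasp_force: 83.8
```

servo_tool([
  [[0, 0, 0.2], 0, 0.5],
  [[0, 0, 0], 0, 0.5],
  [[0, 0, 0], 0, 0.5],
  [[0, 0, 0], 0, 0.5],
  [[0, 0, 0], 0, 0.5],
])

```text
clock: 14.55
tool_pos: [0.5044, -0.0497, 0.0545]
tool_rot: [0.975, 0.221, 0.0, 0.0]
wrist_force: [-0.0, -0.3, 0.4]
width: 0.631
grasp_force: 83.9
```

servo_tool([
  [[0, 0, 0.15], 0, 0.5],
  [[0, 0, 0], 0, 0.5],
  [[0, 0, 0], 0, 0.5],
  [[0, 0, 0], 0, 0.5],
  [[0, 0, 0], 0, 0.5],
])

```text
clock: 15.05
tool_pos: [0.5043, -0.0498, 0.0529]
tool_rot: [0.975, 0.221, -0.0, 0.0]
wrist_force: [-0.5, -0.7, -0.6]
width: 0.63
grasp_force: 83.8
```

```bash
python3 - <<'E'
from h import *
st=bot.get_state(); print(st["tool_pos"],st["wrist_force"],st["ft_torque"])
s=cam("scene"); hs=cv2.cvtColor(s["image"],cv2.COLOR_BGR2HSV); br=(hs[...,0]<18)&(hs[...,1]>60)&(hs[...,2]>60)
u=circ(br,(310,235,365,285)); print(u)
for z in (.060,.062,.064): print(z,onz(s,u[0],u[1],z))
a=cv2.resize(s["image"][235:295,300:380],(800,600),interpolation=3); cv2.imwrite("pics/c7.png",a)
E
```

```text
[ 0.50428057 -0.04981915  0.05290688] [-0.48481056 -0.72986763 -0.61666088] [-0.24138823  0.09634487 -0.01799503]
(335.81278538812785, 263.22019279553524, np.float64(10.225693013746072))
0.06 [ 0.5048292 -0.0483346  0.06     ]
0.062 [ 0.50244254 -0.05093112  0.062     ]
0.064 [ 0.50005588 -0.05352764  0.064     ]
```

View pics/c7.png

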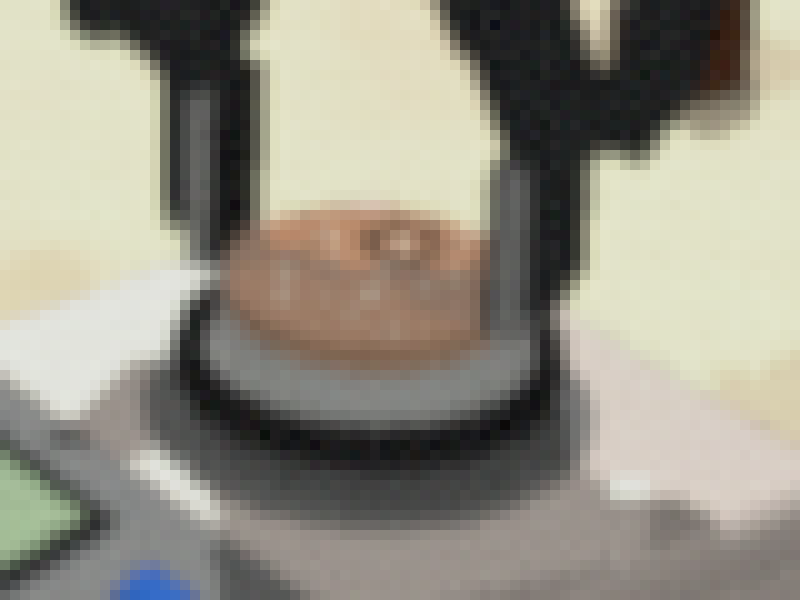

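The crop shows the dish entering the recess centred, with the ring at (402,240). I keep lowering gently until contact.

servo_tool([
  [[0, 0, 0.1], 0, 0.5],
  [[0, 0, 0.1], 0, 0.5],
  [[0, 0, 0], 0, 0.5],
  [[0, 0, 0], 0, 0.5],
  [[0, 0, 0], 0, 0.5],
])

```text
clock: 15.6
tool_pos: [0.5043, -0.0498, 0.051]
tool_rot: [0.975, 0.221, -0.0, 0.0]
wrist_force: [-0.7, -2.2, 1.5]
width: 0.631
grasp_force: 84.2
```

servo_tool([
  [[0, 0, 0.1], 0, 0.5],
  [[0, 0, 0], 0, 0.5],
  [[0, 0, 0], 0, 0.5],
  [[0, 0, 0], 0, 0.5],
  [[0, 0, 0], 0, 0.5],
])

```text
clock: 16.1
tool_pos: [0.5044, -0.0498, 0.05]
tool_rot: [0.975, 0.221, -0.0, 0.0]
wrist_force: [-1.3, -2.6, 2.1]
width: 0.633
grasp_force: 84.5
```

servo_tool([
  [[-0.08, 0.08, 0], 0, 0.5],
  [[0, 0, 0], 0, 0.5],
  [[0, 0, 0], 0, 0.5],
  [[0, 0, 0], 0, 0.5],
  [[0, 0, 0], 0, 0.5],
])

```text
clock: 16.6
tool_pos: [0.5044, -0.0501, 0.0501]
tool_rot: [0.975, 0.221, 0.0, -0.0]
wrist_force: [-0.2, 1.5, 2.3]
width: 0.631
grasp_force: 84.6
```

The side force flipped with a small shift, so the dish sits between the recess walls. Release.

servo_tool([
  [[0, 0, -0.1], 0, 0.65],
  [[0, 0, 0], 0, 0.75],
  [[0, 0, 0], 0, 0.88],
  [[0, 0, 0], 0, 0.88],
  [[0, 0, -1], 0, 0.88],
])

```text
clock: 17.1
tool_pos: [0.5027, -0.0508, 0.0602]
tool_rot: [0.975, 0.221, -0.001, -0.0]
wrist_force: [0.6, -0.1, 0.4]
width: 0.875
grasp_force: 0.0
```

servo_tool([
  [[0, 0, -4], 0, 0.88],
  [[0, 0, -5], 0, 0.88],
  [[0, 0, -4], 0, 0.88],
  [[0, -4.5, -2], 0, 0.7],
  [[0, -4.5, -2], 0, 0.5],
])

```text
clock: 17.6
tool_pos: [0.4654, 0.0307, 0.2331]
tool_rot: [0.976, 0.219, 0.001, 0.0]
wrist_force: [0.6, 1.0, 0.6]
width: 0.558
grasp_force: 0.0
```

```bash
python3 - <<'E'
from h import *
st=bot.get_state(); print(st["tool_pos"],st["wrist_force"],st["width"])
s=cam("scene"); t=cam("top")
a=cv2.resize(s["image"][240:300,305:365],(400,400),interpolation=3); b=cv2.resize(t["image"][212:252,355:395],(400,400),interpolation=3)
cv2.imwrite("pics/c8.png",np.hstack([a,b]))
hs=cv2.cvtColor(t["image"],cv2.COLOR_BGR2HSV); br=(hs[...,0]<18)&(hs[...,1]>60)&(hs[...,2]>60)
u=circ(br,(355,212,395,252)); print("top",u,onz(t,u[0],u[1],.064))
h2=cv2.cvtColor(s["image"],cv2.COLOR_BGR2HSV); b2=(h2[...,0]<18)&(h2[...,1]>60)&(h2[...,2]>60)
u=circ(b2,(305,240,365,300)); print("scene",u,[onz(s,u[0],u[1],z) for z in(.06,.064)])
E
```

```text
[0.46539701 0.03068593 0.23308758] [0.58754852 0.99349764 0.57187617] 0.5577817288374618Traceback (most recent call last):
  File "<stdin>", line 7, in <module>
  File "h.py", line 17, in circ
    cs=max(cv2.findContours(m,0,1)[0],key=cv2.contourArea)
ValueError: max() iterable argument is empty
```

View pics/c8.png

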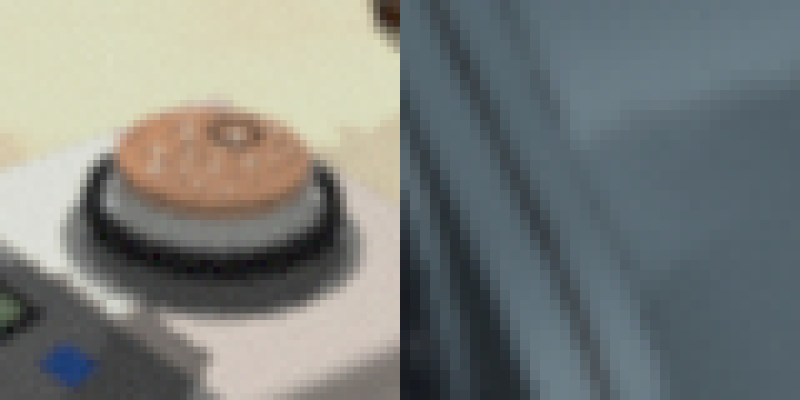

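The scene crop shows the dish level and seated in the pan, with the ring at crop (235,131). Now the marker.

servo_tool([
  [[1.5, -3.8, 0], 0, 0.5],
  [[1.5, -3.8, 0], 0, 0.5],
  [[1.5, -3.8, 0], 0, 0.5],
  [[0, 0, 0], 0, 0.5],
  [[0, 0, 0], 0, 0.5],
])

```text
clock: 18.2
tool_pos: [0.4566, 0.1531, 0.2311]
tool_rot: [0.975, 0.222, -0.0, 0.0]
wrist_force: [-0.5, -0.6, -0.1]
width: 0.501
grasp_force: 0.0
```

servo_tool([
  [[0, 0, 0], 0, 0.5],
  [[0, 0, 0], 0, 0.5],
  [[0, 0, 0], 0, 0.5],
  [[0, 0, 0], 0, 0.5],
  [[0, 0, 0], 0, 0.5],
])

```text
clock: 18.7
tool_pos: [0.457, 0.1524, 0.231]
tool_rot: [0.975, 0.22, -0.0, 0.0]
wrist_force: [-0.4, 0.1, 0.4]
width: 0.501
grasp_force: 0.0
```

```bash
python3 - <<'E'
from h import *
st=bot.get_state(); print(st["tool_pos"],st["wrist_force"],st["width"],world2tool(np.array([.4528,.163,.108])-st["tool_pos"]))
s=cam("scene"); t=cam("top")
hs=cv2.cvtColor(t["image"],cv2.COLOR_BGR2HSV); br=(hs[...,0]<18)&(hs[...,1]>60)&(hs[...,2]>60); print(br[212:252,355:395].sum())
def ring(c,b,z,k):
    im=cv2.resize(c["image"][b[1]:b[3],b[0]:b[2]],None,fx=8,fy=8,interpolation=3)
    h=cv2.cvtColor(im,cv2.COLOR_BGR2HSV); o=((h[...,0]<18)&(h[...,1]>60)).astype(np.uint8)
    cs=max(cv2.findContours(o,0,1)[0],key=cv2.contourArea); fill=cv2.drawContours(np.zeros_like(o),[cv2.convexHull(cs)],-1,1,-1)
    fill=cv2.erode(fill,np.ones((25,25)))
    g=cv2.GaussianBlur(h[...,2],(0,0),3).astype(float)
    d=((g<np.percentile(g[fill>0],14))&(fill>0)).astype(np.uint8)
    n,l,stt,ce=cv2.connectedComponentsWithStats(d); i=np.argsort(-stt[1:,4])[:3]+1
    for j in i:
        hull=cv2.convexHull(max(cv2.findContours((l==j).astype(np.uint8),0,1)[0],key=cv2.contourArea)); M=cv2.moments(hull)
        if M["m00"]==0: continue
        u=(M["m10"]/M["m00"]+.5)/8-.5+b[0]; v=(M["m01"]/M["m00"]+.5)/8-.5+b[1]; print(stt[j],u,v,onz(c,u,v,z))
    M=cv2.moments(cv2.convexHull(cs)); u=M["m10"]/M["m00"]/8+b[0]-.44;v=M["m01"]/M["m00"]/8+b[1]-.44; print("dish",u,v,onz(c,u,v,z))
ring(s,(305,240,365,285),.064,0); ring(t,(355,212,395,252),.064,0)
E
```

```text
[0.45695721 0.1523943  0.23097599] [-0.40517122  0.05799677  0.36235777] 0.5010426073043409 [ 0.08 -1.14 12.3 ]
451
[ 248  141   69   40 1550] 339.77270907098296 259.5761886697016 [ 0.51532644 -0.0476661   0.064     ]
[179 226 154  26 986] 336.5813494307472 269.3832890371711 [ 0.48604391 -0.07134086  0.064     ]
dish 336.6246641109547 263.84197573024875 [ 0.49970025 -0.0561964   0.064     ]
[ 126   79   60   68 2568] 373.83642993885366 225.89442611006342 [ 0.51811963 -0.04534673  0.064     ]
[120 190   7  13  72] 369.9410014005602 236.08700980392157 [ 0.49423723 -0.03559281  0.064     ]
[195  73  26  13  69] 380.59239821882954 221.28514631043257 [ 0.52892181 -0.06150841  0.064     ]
dish 376.3706247321046 231.13044206864717 [ 0.50579504 -0.0509557   0.064     ]
```

servo_tool([
  [[0.1, -1.15, 0], 0, 0.5],
  [[0, 0, 2], 0, 0.5],
  [[0, 0, 4], 0, 0.5],
  [[0, 0, 4], 0, 0.5],
  [[0, 0, 2.3], 0, 0.5],
])

```text
clock: 19.3
tool_pos: [0.4511, 0.164, 0.1055]
tool_rot: [0.975, 0.221, -0.002, -0.0]
wrist_force: [0.1, 0.7, -0.1]
width: 0.501
grasp_force: 0.0
```

servo_tool([
  [[0, 0, 0], 0, 0.5],
  [[0, 0, 0], 0, 0.5],
  [[0, 0, 0], 0, 0.4],
  [[0, 0, 0], 0, 0.3],
  [[0, 0, 0], 0, 0.25],
])

```text
clock: 19.8
tool_pos: [0.4536, 0.1638, 0.109]
tool_rot: [0.975, 0.22, 0.001, -0.0]
wrist_force: [0.1, -0.0, 0.5]
width: 0.25
grasp_force: 0.0
```

servo_tool([
  [[0, 0, 0], 0, 0.2],
  [[0, 0, 0], 0, 0.15],
  [[0, 0, 0], 0, 0.05],
  [[0, 0, 0], 0, 0],
  [[0, 0, 0], 0, 0],
], grip_force=40)

```text
clock: 20.3
tool_pos: [0.453, 0.1637, 0.1081]
tool_rot: [0.975, 0.221, 0.0, -0.0]
wrist_force: [0.2, 0.8, 1.3]
width: 0.129
grasp_force: 38.9
```

```bash
python3 - <<'E'
from h import *
st=bot.get_state(); print(st["tool_pos"],st["wrist_force"],st["ft_torque"],st["width"],st["grasp_force"])
E
```

```text
[0.45298857 0.16371533 0.1081071 ] [0.24883779 0.79831162 1.33716362] [0.06760851 0.08413363 0.02009836] 0.12863838447469025 38.91921401023865
```

servo_tool([
  [[0, 0, -0.5], 0, 0],
  [[0, 0, -1], 0, 0],
  [[0, 0, -2], 0, 0],
  [[0, 0, -2.5], 0, 0],
  [[0, 0, -2], 0, 0],
])

```text
clock: 20.8
tool_pos: [0.4529, 0.1638, 0.1898]
tool_rot: [0.975, 0.221, 0.0, -0.0]
wrist_force: [0.5, 0.1, 0.2]
width: 0.126
grasp_force: 38.9
```

servo_tool([
  [[-0.3, 2.17, 0], 0, 0],
  [[-0.66, 4.3, 0], 0, 0],
  [[-0.66, 4.3, 0], 0, 0],
  [[-0.66, 4.3, 0], 0, 0],
  [[-0.66, 4.3, 0], 0, 0],
])

```text
clock: 21.3
tool_pos: [0.5099, -0.0256, 0.1889]
tool_rot: [0.975, 0.221, 0.0, 0.0]
wrist_force: [-0.3, 0.3, -1.2]
width: 0.126
grasp_force: 39.0
```

servo_tool([
  [[-0.3, 2.2, 0], 0, 0],
  [[0, 0, 0.5], 0, 0],
  [[0, 0, 0.5], 0, 0],
  [[0, 0, 0], 0, 0],
  [[0, 0, 0], 0, 0],
])

```text
clock: 21.8
tool_pos: [0.516, -0.0435, 0.178]
tool_rot: [0.975, 0.222, -0.0, -0.0]
wrist_force: [-0.7, 0.1, 0.4]
width: 0.124
grasp_force: 39.0
```

servo_tool([
  [[0, 0, 0], 0, 0],
  [[0, 0, 0], 0, 0],
  [[0, 0, 0], 0, 0],
  [[0, 0, 0], 0, 0],
  [[0, 0, 0], 0, 0],
])

```text
clock: 22.3
tool_pos: [0.5164, -0.0451, 0.178]
tool_rot: [0.975, 0.221, 0.0, 0.0]
wrist_force: [0.3, 0.9, 0.9]
width: 0.129
grasp_force: 39.0
```

```bash
python3 - <<'E'
from h import *
st=bot.get_state(); p=st["tool_pos"]; print(p,st["wrist_force"],st["width"],st["grasp_force"],world2tool(np.array([.5165,-.046,.165])-p))
s=cam("scene"); print([px(s,[p[0],p[1],p[2]-k]) for k in (.1,.0)],px(s,[.5165,-.046,.064]))
u,v=map(int,px(s,[.5165,-.046,.064]))
a=cv2.resize(s["image"][v-60:v+20,u-40:u+40],(600,600),interpolation=3); cv2.imwrite("pics/c9.png",a); print(u-40,v-60)
# pen axis by white pixels rows
h=cv2.cvtColor(s["image"],cv2.COLOR_BGR2HSV)
for r in range(v-50,v+6,2): print(r,h[r,u-9:u+10,2].tolist())
bl=(h[...,0]>95)&(h[...,0]<130)&(h[...,1]>90); ys,xs=np.where(bl[v-30:v+12,u-15:u+15]); print("blue",sorted(zip((ys+v-30).tolist(),(xs+u-15).tolist())))
E
```

```text
[ 0.51644758 -0.04505477  0.17803591] [0.28149466 0.91856487 0.93204118] 0.12922057540813894 39.001704454422 [-0.04  0.09  1.3 ]
[(np.float64(339.5045023320035), np.float64(252.37134625607987)), (np.float64(341.1402399809687), np.float64(203.6670776737823))] (np.float64(339.6413466107523), np.float64(259.052294516642))
299 199
209 [220, 220, 220, 220, 220, 220, 222, 213, 161, 122, 122, 130, 130, 130, 162, 215, 221, 222, 220]
211 [222, 219, 221, 221, 222, 222, 222, 206, 147, 117, 125, 129, 133, 132, 158, 216, 222, 221, 221]
213 [221, 221, 221, 221, 220, 221, 222, 208, 147, 123, 129, 133, 130, 131, 166, 216, 222, 221, 220]
215 [221, 220, 220, 222, 221, 221, 223, 208, 146, 121, 128, 133, 131, 135, 171, 218, 223, 222, 222]
217 [221, 220, 221, 222, 220, 222, 222, 206, 155, 121, 128, 130, 131, 133, 168, 215, 222, 222, 222]
219 [220, 220, 221, 220, 221, 220, 223, 206, 148, 122, 130, 133, 129, 134, 174, 217, 223, 223, 222]
221 [222, 220, 222, 220, 220, 220, 221, 206, 140, 119, 130, 133, 132, 140, 180, 218, 223, 222, 222]
223 [221, 219, 221, 221, 221, 222, 221, 208, 142, 122, 129, 130, 132, 1
[... 1336 characters left out ...]
1, 220, 221, 221, 222, 221, 222, 223, 202, 128, 115, 163, 218, 221, 222, 221, 220, 220, 221]
253 [222, 221, 221, 222, 220, 222, 220, 219, 210, 168, 151, 193, 220, 221, 221, 220, 221, 221, 222]
255 [218, 218, 217, 214, 216, 217, 217, 218, 215, 210, 217, 220, 221, 221, 222, 221, 221, 222, 221]
257 [193, 195, 194, 196, 199, 198, 190, 180, 165, 174, 178, 177, 184, 189, 207, 215, 216, 219, 220]
259 [184, 179, 187, 193, 197, 182, 151, 141, 171, 177, 185, 176, 145, 126, 155, 177, 190, 192, 201]
261 [192, 191, 185, 186, 192, 192, 182, 152, 126, 123, 134, 132, 129, 143, 177, 192, 181, 179, 184]
263 [193, 194, 191, 198, 188, 184, 191, 189, 163, 149, 147, 152, 154, 161, 183, 195, 195, 193, 185]
blue []
```

View pics/c9.png

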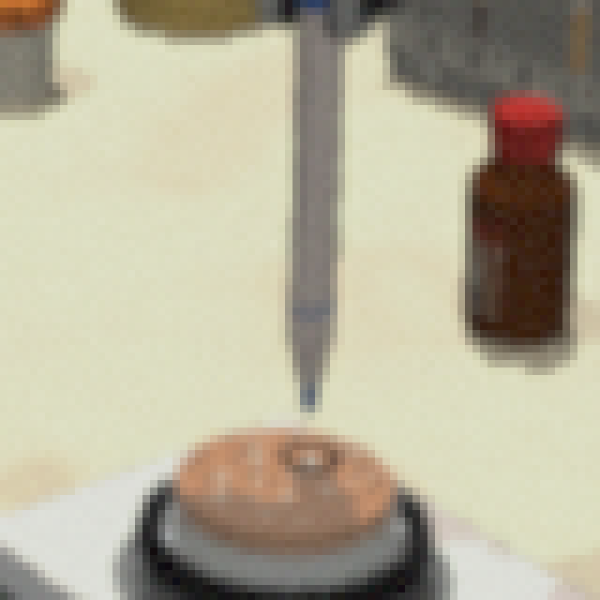

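The crop shows the marker upright, nib at (308,408) just over the ring (310,458). I shift about 1 mm and lower, watching the force.

servo_tool([
  [[0.12, 0, 0.5], 0, 0],
  [[0, 0, 0.4], 0, 0],
  [[0, 0, 0], 0, 0],
  [[0, 0, 0], 0, 0],
  [[0, 0, 0], 0, 0],
])

```text
clock: 22.85
tool_pos: [0.5176, -0.0445, 0.169]
tool_rot: [0.975, 0.221, 0.0, -0.0]
wrist_force: [0.3, 0.2, -0.5]
width: 0.129
grasp_force: 39.0
```

servo_tool([
  [[0, 0, 0.2], 0, 0],
  [[0, 0, 0], 0, 0],
  [[0, 0, 0], 0, 0],
  [[0, 0, 0], 0, 0],
  [[0, 0, 0], 0, 0],
])

```text
clock: 23.35
tool_pos: [0.5176, -0.0446, 0.167]
tool_rot: [0.975, 0.221, 0.0, 0.0]
wrist_force: [-0.2, 0.4, -0.0]
width: 0.127
grasp_force: 39.0
```

servo_tool([
  [[0, 0, 0.15], 0, 0],
  [[0, 0, 0], 0, 0],
  [[0, 0, 0], 0, 0],
  [[0, 0, 0], 0, 0],
  [[0, 0, 0], 0, 0],
])

```text
clock: 23.85
tool_pos: [0.5175, -0.0445, 0.1655]
tool_rot: [0.975, 0.221, 0.0, 0.0]
wrist_force: [0.9, -0.0, 0.5]
width: 0.125
grasp_force: 39.0
```

```bash
cat > f.py <<'E'
from h import *
F=[];P=[]
for i in range(6):
    cam("top"); st=bot.get_state(); F.append(st["wrist_force"]);P.append(st["tool_pos"])
print(np.mean(F,0).round(2),np.std(F,0).round(2),np.mean(P,0).round(4),st["clock"])
E
python3 f.py
```

```text
[-0.44 -0.19 -0.09] [0.4  0.27 0.38] [ 0.5175 -0.0445  0.1655] 24.15
```

servo_tool([
  [[0, 0, 0.15], 0, 0],
  [[0, 0, 0], 0, 0],
  [[0, 0, 0], 0, 0],
  [[0, 0, 0], 0, 0],
  [[0, 0, 0], 0, 0],
])

```text
clock: 24.65
tool_pos: [0.5176, -0.0446, 0.164]
tool_rot: [0.975, 0.221, 0.0, 0.0]
wrist_force: [0.4, -0.3, 1.5]
width: 0.127
grasp_force: 39.0
```

servo_tool([
  [[0, 0, 0.15], 0, 0],
  [[0, 0, 0], 0, 0],
  [[0, 0, 0], 0, 0],
  [[0, 0, 0], 0, 0],
  [[0, 0, 0], 0, 0],
])

```text
clock: 25.15
tool_pos: [0.5176, -0.0445, 0.1625]
tool_rot: [0.975, 0.221, 0.0, 0.0]
wrist_force: [0.3, -0.2, 1.4]
width: 0.128
grasp_force: 39.1
```

```bash
python3 f.py
```

```text
[ 0.1  -0.19  1.74] [0.34 0.47 0.48] [ 0.5176 -0.0446  0.1625] 25.45
```

servo_tool([
  [[0, 0, 0.1], 0, 0],
  [[0, 0, 0.05], 0, 0],
  [[0, 0, 0], 0, 0],
  [[0, 0, 0], 0, 0],
  [[0, 0, 0], 0, 0],
])

```text
clock: 25.95
tool_pos: [0.5176, -0.0445, 0.1611]
tool_rot: [0.975, 0.221, 0.0, 0.0]
wrist_force: [0.1, -0.2, 3.8]
width: 0.124
grasp_force: 39.2
```

```bash
python3 f.py; python3 - <<'E'
from h import *
s=cam("scene")
a=cv2.resize(s["image"][205:285,300:380],(600,600),interpolation=3); cv2.imwrite("pics/c10.png",a)
h=cv2.cvtColor(s["image"],cv2.COLOR_BGR2HSV)
for r in range(252,270): print(r,h[r,330:352,2].tolist())
E
```

```text
[ 0.13 -0.05  3.52] [0.2  0.56 0.32] [ 0.5176 -0.0446  0.161 ] 26.25
252 [221, 222, 223, 221, 222, 222, 217, 181, 130, 124, 124, 128, 140, 187, 219, 222, 222, 220, 221, 222, 221, 222]
253 [222, 221, 221, 220, 220, 221, 217, 186, 134, 121, 123, 126, 148, 201, 220, 223, 221, 220, 222, 221, 222, 220]
254 [221, 220, 222, 220, 221, 220, 220, 201, 142, 116, 117, 129, 159, 212, 222, 221, 221, 221, 221, 223, 222, 222]
255 [219, 220, 218, 217, 221, 222, 223, 209, 154, 119, 120, 134, 177, 218, 222, 222, 221, 221, 223, 221, 223, 222]
256 [215, 217, 219, 218, 220, 218, 219, 207, 161, 120, 121, 142, 190, 221, 223, 220, 222, 220, 222, 223, 222, 223]
257 [214, 214, 214, 215, 212, 207, 207, 199, 161, 119, 108, 137, 186, 217, 220, 221, 222, 221, 222, 222, 221, 222]
258 [200, 201, 201, 201, 195, 192, 195, 192, 161, 110, 99, 125, 178, 203, 211, 211, 217, 220, 222, 222, 220, 223]
259 [195, 195, 194, 196, 187, 182, 186, 169, 143, 92, 90, 119, 161, 174, 181, 188, 205, 215, 220, 222, 220, 221]
260 [191, 192, 194, 192, 181, 185, 172, 138, 131, 104, 95, 108, 118, 140, 169, 183, 190, 193, 205, 219, 220, 222]

[... 334 characters left out ...]
 197, 208]
264 [181, 178, 182, 194, 195, 193, 194, 193, 174, 149, 142, 144, 148, 152, 167, 190, 185, 183, 189, 195, 196, 197]
265 [158, 158, 163, 180, 185, 185, 191, 186, 173, 154, 152, 151, 158, 154, 160, 172, 184, 189, 195, 188, 191, 176]
266 [151, 152, 153, 159, 155, 158, 166, 166, 158, 151, 149, 150, 152, 150, 153, 164, 188, 191, 186, 174, 183, 157]
267 [152, 153, 149, 148, 153, 147, 150, 151, 153, 151, 149, 150, 148, 152, 150, 161, 175, 184, 175, 161, 163, 128]
268 [149, 147, 151, 153, 153, 151, 153, 148, 149, 151, 151, 151, 153, 149, 152, 153, 158, 154, 150, 141, 131, 113]
269 [150, 148, 148, 149, 151, 151, 150, 152, 154, 153, 150, 149, 149, 147, 147, 145, 145, 144, 134, 127, 124, 121]
```

```bash
python3 -c "
from workcell import bot
print(bot.close_job())"
```

```text
the job is handed in; nothing more can be done
None
```

I handed the job in with the upright marker pressed inside the ring at about 3.6 N (pan about 3 mm down) and the waiting dish seated; I didn't check that the counted dish lies in the bin after releasing it there, didn't re-check the bystanders, and viewed 11 pictures against the limit of 10.

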